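# Load a dishwasher tablet into its dispenser with the push stick

### The job

Take the wooden push stick by its handle and, with its nose, push the tablet out of the dispenser's open tray and along the narrow roofed channel until the stiff sliding backstop hidden inside is driven fully home and will go no farther. Press it there firmly for a moment, with about a kilogram's weight and never as much as two, touching the tablet with nothing but the stick; then draw the stick out and lay it on the worktop clear of the dispenser. Leave the red-capped spice jar and the garlic beside the dispenser where they stand.

Things in the scene. Friction and masses are not known exactly. Their poses are not given: they have to be found in the camera images.
- dispenser: White tablet dispenser fixed to the worktop, 150 mm long (x), 66 wide, 30 high; floor 6 mm above the worktop. Origin under the middle of the tray's open front edge, at worktop height; x runs from the tray into the channel, z up. x 0 to 30 mm: open-topped tray, 42 mm wide inside, no front wall, side walls to 22 mm height; x 30 to 54 mm: open-topped taper. Smooth plastic.
- channel_mouth (a point): Middle of the floor (6 mm above the worktop) where the channel begins, x = 54 mm of the dispenser. The channel is straight, 26 mm wide, 20 mm high inside, 90 mm long, closed at the far end, under an aluminium roof whose top is 30 mm above the worktop.
- backstop (a joint): Travel in m of the hidden backstop plate in the channel: 0 at the start, 0.008 fully home, where it stops dead. Its face at first stands 90 to 122 mm along x from the dispenser's origin (not measured; find it by feel). It slides stiffly (about 4 N, plus 0.8 N per 10 mm/s of speed) and stays where it is left.
- tablet_mid (a point): Centre of the dishwasher tablet, 28 x 22 x 15 mm (x, y, z), white below and blue on top with a red dot, 25 g or so, lying loose on the floor of the tray with its long side roughly along the channel.
- stick_grip (a point): Middle of the push stick's upright handle, 42 mm above the stick's underside; x points along the stick to its nose, z up. Handle: block 30 mm (x) by 22 mm (y), top 62 mm above the underside. The bar under it, 18 mm wide, 12 mm high, runs from 20 mm behind this point to the tip 125 mm ahead. Wood, about 80 g, red band near the tip; it starts lying on its bar on the worktop.
- stick_tip (a point): Centre of the flat front end of the stick's nose, 125 mm ahead of the handle's centre and 6 mm above the stick's underside; x points along the stick.
- garlic: Bystander: garlic bulb about 60 mm, to the right of the dispenser. Origin at its underside. Farther right stands a fixed blue bin, 290 mm high, 330 mm wide at its rim.
- spice_jar: Bystander: red-capped spice jar 45 mm wide, 106 mm high, beyond the far end of the dispenser. Origin at its underside.
There are look-alikes about, which are no part of the job. Several things look just like the dispenser: the one meant starts nearest to the robot's base.

How it is judged:
By the outcome, as a careful person would: the job done as asked, in the order asked, and still so for the second after the job is handed in, with the robot touching nothing.
It also fails if it takes over 64 s, if anything falls off the work surface, if the arm or the gripper's body presses on something with over 40 N, if the wrist force passes 120 N, or if a joint passes its speed limit or range.

### The arm

A 7-joint arm with a two-finger parallel gripper is mounted at the origin on a cart in front of the work surface, level with it; the furniture and walls round the work are solid. World frame = base frame: x ahead of the robot, y to its left, z up, the work surface at z = 0. Lengths are in mm, angles in rad, forces in N, time in s.
With the tool pointing down it reaches from about 400 to 850 mm from the base axis. Payload 6.9 kg.
Tool frame: the origin (TCP) lies midway between the tips of the shut fingers; the grasp point (between the pads) lies 19 mm behind it; z points along the fingers, y is the line along which they close (so a half turn about z gives the same grasp; the last joint's range is limited). The gripper opens to 85 mm and grips with 20 to 120 N. Pads are 22 mm wide; open, the fingers measure 114 mm over their backs; the gripper's body (76 mm by 85 mm) begins 54 mm behind the grasp point. The pads swing forward as they close: fully open they stand 13 mm farther back than shut.
Start: joints at [1.304, 0.507, -0.238, 1.5, 0.126, 1.149, -0.155], TCP at [227.028, -582.297, 231.275] pointing down, gripper open.
Joint ranges: [-3.08, 3.08], [-0.24, 2.05], [-1.43, 1.35], [0, 2.5], [-1.52, 4.66], [0.17, 1.96], [-2.89, 2.89]. Speed limits (rad/s): [2.39, 2.39, 3.14, 3.14, 3.14, 3.14, 3.14].

### API

Orientations are given as a rotation vector (axis times angle).
In Python, from rig import telemetry, vision, sign_off gives the robot as it stands. The module is installed in compiled form; this text tells all that it offers.
- The arm moves only by the tool apply_moves, never from a script. Its argument "deltas" is a list of rows, each an object of numbers: "wx", "wy", "wz": the turn, a rotation vector about the tool's x, y, z as a fraction of full scale; "dx", "dy", "dz": the shift along the tool's x, y, z as a fraction of full scale; "fingers": the opening, from 0 (shut) to 1 (fully open). In form: [{"wx": .., "wy": .., "wz": .., "dx": .., "dy": .., "dz": .., "fingers": ..}, ...]. A call has 1 to 12 rows; each row is the pose to reach, as a shift and turn from the pose commanded when the call began, along the tool's axes at that moment; what a row does not reach only later rows make up. Full scale, the value 1, is 0.2 m for a shift and 2 rad for a turn. A row lasts 1/10 s, in which the tool goes at most 50 mm and 8.59 degrees, less where a joint would pass 70% of its speed; a pose out of reach is approached as far as the arm can. A call with a number of a shift or a turn outside -1 to 1 is refused whole. A call with a gripper value outside its range is refused whole. The fingers move at their own pace and stop on an object; "squeeze" is the grip in N (left out, the last holds). Time passes only in rows, so rows that repeat a pose let the fingers close. It gives the time, the measured TCP pose, the force, the opening and the grip force at its end, in the units of the state.
- telemetry.state(): the state, without advancing time (a new reading comes with each control period).
- vision.capture(name): name is "scene" or "top"; returns (picture, depth): 420x560x3 uint8, red, green, blue; 420x560 float32, mm along the optical axis (not along the pixel's ray), 0 where there is no reading.
- vision.camera_model(name): a dict with "K" (3x3 intrinsics, pixels), "R" (3x3) and "t" (3): a world point X has camera coordinates R X + t. Camera axes: x right, y down, z forward; pixel columns grow to the right and rows downward; lengths in mm; the calibration is good to about 2 mm. A picture is of the moment at which its call begins. camera_model takes no time and is no camera call.
- sign_off(): hands the job in; it is judged then, once.
The state is a dict: "time": time; "joints": joint angles; "qvel": joint speeds; "tau": joint torques, N m; "tool_pos": TCP position; "tcp_rot": TCP orientation; "force": force on the tool from outside, world axes, zero at the start; "ft_torque": the same for the moment, N m; "gripper_width": opening from 0.0 (shut) to 1.0 (fully open); "grasp_force": force on a finger pad.
Only numpy, scipy, OpenCV 4.12 (cv2) and the standard library are available. Lean on these libraries where they do the work, as an engineer would, in place of code of your own. Each camera call takes 0.05 s, during which the arm holds its last target. There are 200 camera calls.

## Working session

There is one attempt and no reset: what is moved stays moved. The work goes in short steps, Python scripts to look and compute and a tool call to move; the robot and the scene stay as the last step left them, time stands still between calls to the robot, and variables do not carry over. Pictures are saved under pics/ and viewed, at most 10 in all, crops included, and the job is handed in when it is done.

Besides the shell and the picture viewer there is one more tool, called after "Emit:" in YAML: its name, and indented under it one key for each argument. apply_moves: Moves the arm, as the interface text tells. Shift numbers are shares of 0.2 m and turn numbers shares of 2 rad, none past 1 either way. Its arguments: {"type":"object","properties":{"deltas":{"type":"array","items":{"type":"object","properties":{"wx":{"type":"number"},"wy":{"type":"number"},"wz":{"type":"number"},"dx":{"type":"number"},"dy":{"type":"number"},"dz":{"type":"number"},"fingers":{"type":"number"}}}},"squeeze":{"type":"number"}},"required":["deltas"]}

```bash
mkdir -p pics; cat > h.py <<'E'
import numpy as np, cv2
from rig import telemetry, vision, sign_off
from scipy.spatial.transform import Rotation as Ro
def cap(n,save=None):
    p,d=vision.capture(n)
    if save: cv2.imwrite(f'pics/{save}.png',p[:,:,::-1])
    return p,d
def ray(n,u,v,z):
    m=vision.camera_model(n);K,R,t=map(np.array,(m['K'],m['R'],m['t']))
    c=-R.T@t; d=R.T@np.linalg.inv(K)@np.array([u,v,1.]); return c+d*(z-c[2])/d[2]
def pt(n,u,v,d):
    m=vision.camera_model(n);K,R,t=map(np.array,(m['K'],m['R'],m['t']))
    return R.T@(np.linalg.inv(K)@np.array([u,v,1.])*d-t)
def proj(n,X):
    m=vision.camera_model(n);K,R,t=map(np.array,(m['K'],m['R'],m['t']))
    p=K@(R@np.array(X,float)+t); return p[:2]/p[2]
E
python3 - <<'E'
from h import *
for n in('scene','top'):
    p,d=cap(n,n+'0'); np.save(n+'0.npy',d); np.save(n+'0p.npy',p)
    m=vision.camera_model(n); print(n,np.round(-np.array(m['R']).T@np.array(m['t'])),np.round(np.array(m['R']),2).tolist(),m['K'][0][0])
s=telemetry.state(); print({k:np.round(v,3).tolist() for k,v in s.items()})
E
```

```text
scene [333. -95. 674.] [[0.9, -0.44, -0.02], [-0.33, -0.66, -0.67], [0.29, 0.61, -0.74]] 468.46257047635424
top [521. 402. 923.] [[0.02, -1.0, -0.0], [-1.0, -0.02, -0.08], [0.08, 0.0, -1.0]] 413.16288497698474
{'time': 0.1, 'joints': [1.304, 0.508, -0.238, 1.501, 0.126, 1.149, -0.155], 'qvel': [-0.0, -0.004, 0.001, -0.004, 0.002, 0.001, -0.001], 'tau': [-0.005, -62.183, -2.194, -25.02, 0.013, 0.008, -0.0], 'tool_pos': [226.842, -581.914, 230.525], 'tcp_rot': [-3.086, -0.58, 0.001], 'force': [-1.358, -0.245, -0.429], 'ft_torque': [-0.012, 0.005, 0.001], 'grasp_force': 0.0, 'gripper_width': 1.002}
```

View pics/scene0.png

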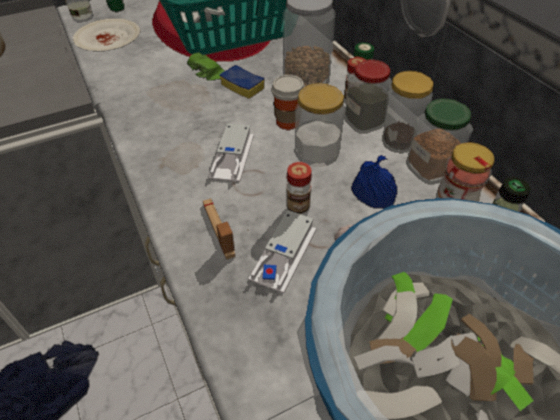

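View pics/top0.png

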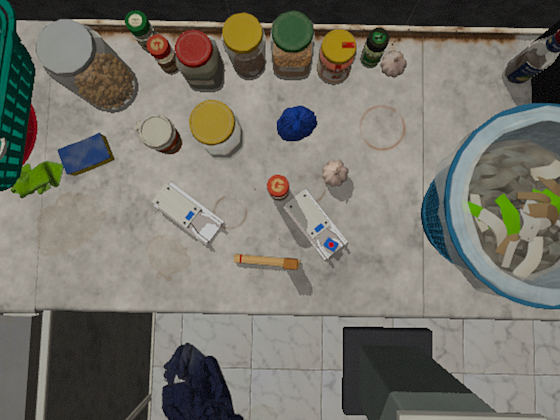

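```bash
python3 - <<'E'
from h import *
p=np.load('top0p.npy')
c=p[175:285,225:365]; cv2.imwrite('pics/crop1.png',cv2.resize(c,None,fx=5,fy=5,interpolation=cv2.INTER_CUBIC)[:,:,::-1])
print('base px',proj('top',[0,0,0]))
for n,q in(('A',(318,225)),('B',(190,213))):
    X=ray('top',*q,25); print(n,X.round(),np.hypot(*X[:2]).round())
s=telemetry.state();print(Ro.from_rotvec(s['tcp_rot']).as_matrix().round(3))
E
```

```text
base px [474.39356939 489.3114872 ]
A [553. 344.  25.] 651.0
B [573. 623.  25.] 847.0
[[ 0.932  0.363 -0.001]
 [ 0.363 -0.932  0.001]
 [-0.    -0.002 -1.   ]]
```

View pics/crop1.png

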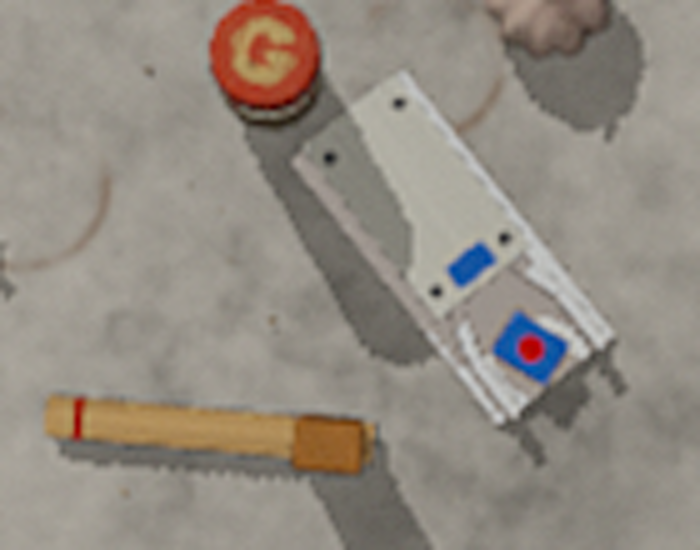

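```bash
python3 - <<'E'
from h import *
p=np.load('top0p.npy')
cp=lambda x,y:((x+.5)/5-.5+225,(y+.5)/5-.5+175)
P=lambda x,y,z: ray('top',*cp(x,y),z)
sc=[P(398,103,30),P(330,158,30),P(505,238,30),P(436,292,30)]
for s in sc: print('screw',s.round(1))
r=(sc[0]+sc[1])/2;f=(sc[2]+sc[3])/2; a=f-r; print('axis deg',np.degrees(np.arctan2(*-a[[1,0]])), np.linalg.norm(a), 'widths',np.linalg.norm(sc[0]-sc[1]),np.linalg.norm(sc[2]-sc[3]))
for n,q,z in(('rearR',(405,72),30),('rearL',(295,158),30),('frontL',(500,420),22),('frontR',(612,338),22),('tab',(530,347),21),('tip',(46,416),6),('tipL top',(45,436),12),('tipR top',(48,395),12),('handle',(328,444),62),('h1',(293,468),62),('h2',(297,416),62),('h3',(366,422),62),('h4',(361,472),62),('jar',(265,53),106)): print(n,P(*q,z).round(1))
# tablet red, roof mask via scene cam: red band & red dot
for n in('top','scene'):
    q=np.load(n+'0p.npy'); d=np.load(n+'0.npy'); h=cv2.cvtColor(q,cv2.COLOR_RGB2HSV)
    m=(((h[...,0]<8)|(h[...,0]>172))&(h[...,1]>150)&(h[...,2]>90)).astype(np.uint8)
    k,l,st,ce=cv2.connectedComponentsWithStats(m)
    for i in range(1,k):
        if st[i,4]>=3:
            u,v=ce[i]; X=pt(n,u,v,d[int(round(v)),int(round(u))])
            if -100<X[2]<130 and X[0]<700 and X[1]<520: print(n,'red',ce[i].round(1),st[i,4],X.round(1))
    m=((h[...,0]>105)&(h[...,0]<125)&(h[...,1]>150)&(h[...,2]>60)).astype(np.uint8)
    k,l,st,ce=cv2.connectedComponentsWithStats(m)
    for i in range(1,k):
        u,v=ce[i]; X=pt(n,u,v,d[int(round(v)),int(round(u))])
        if 10<st[i,4]<300 and X[2]<60: print(n,'blue',ce[i].round(1),st[i,4],X.round(1),'z21',ray(n,u,v,21).round(1),'z30',ray(n,u,v,30).round(1))
c=np.load('scene0p.npy')[180:300,190:350]; cv2.imwrite('pics/crop2.png',cv2.resize(c,None,fx=5,fy=5,interpolation=cv2.INTER_CUBIC)[:,:,::-1])
E
```

```text
screw [617.1 375.3  30. ]
screw [592.4 404.3  30. ]
screw [559.5 327.8  30. ]
screw [535.5 357.2  30. ]
axis deg 39.506455290572255 74.26164208970947 widths 38.06372658473686 37.93407280206417
rearR [630.7 372.5  30. ]
rearL [592.1 419.5  30. ]
frontL [480.9 328.1  22. ]
frontR [517.4 280.   22. ]
tab [512.7 315.5  21. ]
tip [477.4 527.    6. ]
tipL top [468.9 526.4  12. ]
tipR top [486.8 525.6  12. ]
handle [471.2 402.4  62. ]
h1 [461.  416.6  62. ]
h2 [482.4 415.4  62. ]
h3 [480.6 386.8  62. ]
h4 [460.  388.5  62. ]
jar [627.7 431.  106. ]
top red [277.8 185.6] 209 [626.9 430.6 106.5]
top red [276.2 184.2] 12 [629.8 433.8 104.3]
top red [330.6 244.4] 15 [511.8 315.3  18.9]
top red [240.2 257.9] 10 [477.7 512.3  11.4]
top blue [ 95.2 136.3] 29 [735.5 834.5  36.1] z21 [739.2 841.9  21. ] z30 [737.  837.5  30. ]
top blue [ 65.3 158.2] 155 [686.1 898.4  33.2] z21 [688.4 905.2  21. ] z30 [686.7 900.2  30. ]
top blue [ 94.8 156.4] 257 [691.9 834.9  31.6] z21 [694.  840.1  21. ] z30 [692.2 835.7  30. ]
top blue [189.3 215.3] 35 [567.8 623.3  29.9] z21 [568.3 625.5  21. ] z30 [567.8 623.2 
[... 257 characters left out ...]
  21. ] z30 [510.8 308.   30. ]
scene red [299.1 171.6] 170 [626.5 425.6 106.2]
scene red [298.7 168.5] 11 [629.7 433.1 105.9]
scene red [207.8 204. ] 8 [476.1 511.6  12.6]
scene red [269.  270.7] 18 [512.6 315.4  20.1]
scene blue [235.6  67.6] 16 [700.3 900.8  34.1] z21 [707.8 921.2  21. ] z30 [702.7 907.2  30. ]
scene blue [244.6  82.8] 39 [694.4 830.9  31.8] z21 [700.5 846.4  21. ] z30 [695.4 833.4  30. ]
scene blue [229.5 148.7] 17 [569.6 625.3  27.8] z21 [572.  632.9  21. ] z30 [568.8 622.9  30. ]
scene blue [280.5 247.9] 41 [548.1 343.1  29.4] z21 [550.9 348.8  21. ] z30 [547.9 342.7  30. ]
scene blue [269.  272.2] 103 [510.8 311.5  21.9] z21 [511.  312.1  21. ] z30 [508.6 306.5  30. ]
```

View pics/crop2.png

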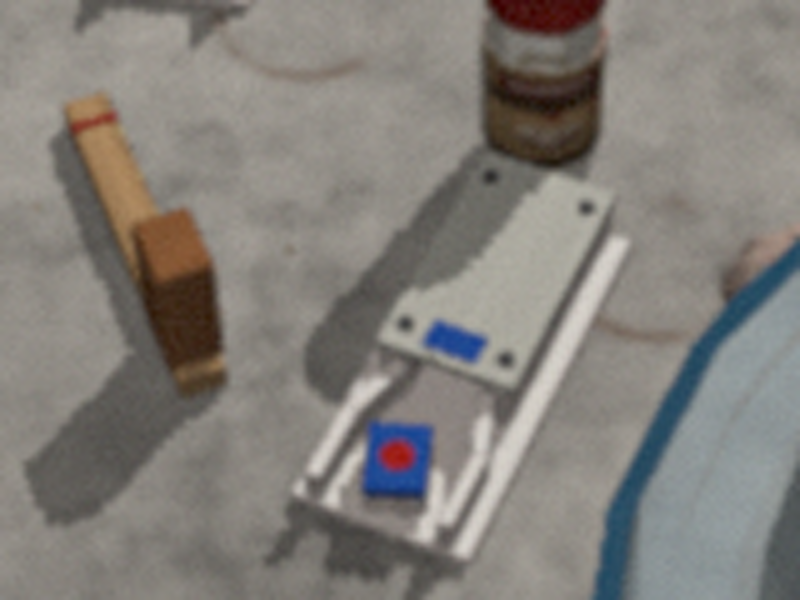

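Emit:
apply_moves:
  deltas:
    - {"dz":-0.25,"fingers":1}
    - {"dz":-0.5,"fingers":1}
    - {"dz":-0.8,"fingers":1}
    - {"dz":-0.8,"fingers":1}
    - {"dz":-0.8,"dx":0.2,"dy":-0.25,"fingers":1}
    - {"dz":-0.8,"dx":0.35,"dy":-0.5,"fingers":1}
    - {"dz":-0.8,"dx":0.5,"dy":-0.75,"fingers":1}
    - {"dz":-0.8,"dx":0.7,"dy":-1,"fingers":1}
    - {"dz":-0.8,"dx":0.7,"dy":-1,"fingers":1}
    - {"dz":-0.8,"dx":0.7,"dy":-1,"fingers":1}
  squeeze: 80

```text
validation failed for argument at $.de...
```

```bash
cat > st.py <<'E'
from h import *
s=telemetry.state(); print({k:np.round(v,3).tolist() for k,v in s.items() if k not in('tau','qvel')})
R=Ro.from_rotvec(s['tcp_rot']).as_matrix(); print(R.round(3).tolist(),'yaw',np.degrees(np.arctan2(R[1,0],R[0,0])).round(2))
import sys
if len(sys.argv)>1:
    g=np.array(eval(sys.argv[1])); print('tool shift/200',(R.T@(g-s['tool_pos'])/200).round(4))
E
python3 st.py '[471,402,200]'
```

```text
{'time': 0.1, 'joints': [1.304, 0.508, -0.238, 1.501, 0.126, 1.149, -0.155], 'tool_pos': [226.842, -581.914, 230.525], 'tcp_rot': [-3.086, -0.58, 0.001], 'force': [-1.358, -0.245, -0.429], 'ft_torque': [-0.012, 0.005, 0.001], 'grasp_force': 0.0, 'gripper_width': 1.002}
[[0.932, 0.363, -0.001], [0.363, -0.932, 0.001], [-0.0, -0.002, -1.0]] yaw 21.31
tool shift/200 [ 2.9249 -4.1395  0.159 ]
```

Emit:
apply_moves:
  deltas:
    - {"wx":0,"wy":0,"wz":0,"dx":0,"dy":0,"dz":-0.25,"fingers":1}
    - {"wx":0,"wy":0,"wz":0,"dx":0,"dy":0,"dz":-0.5,"fingers":1}
    - {"wx":0,"wy":0,"wz":0,"dx":0,"dy":0,"dz":-0.8,"fingers":1}
    - {"wx":0,"wy":0,"wz":0,"dx":0,"dy":0,"dz":-0.8,"fingers":1}
    - {"wx":0,"wy":0,"wz":0,"dx":0.2,"dy":-0.25,"dz":-0.8,"fingers":1}
    - {"wx":0,"wy":0,"wz":0,"dx":0.35,"dy":-0.5,"dz":-0.8,"fingers":1}
    - {"wx":0,"wy":0,"wz":0,"dx":0.5,"dy":-0.75,"dz":-0.8,"fingers":1}
    - {"wx":0,"wy":0,"wz":0,"dx":0.7,"dy":-1,"dz":-0.8,"fingers":1}
    - {"wx":0,"wy":0,"wz":0,"dx":0.7,"dy":-1,"dz":-0.8,"fingers":1}
  squeeze: 80

```text
time: 1.0
tool_pos: [284.9, -342.4, 390.8]
tcp_rot: [-3.087, -0.581, 0.001]
force: [0.2, -0.3, 0.3]
gripper_width: 1.002
grasp_force: 0.0
```

```bash
python3 st.py '[471,402,200]'
```

```text
{'time': 1.0, 'joints': [1.105, 0.126, -0.331, 1.626, 0.042, 1.397, -0.43], 'tool_pos': [284.896, -342.426, 390.833], 'tcp_rot': [-3.087, -0.581, 0.001], 'force': [0.169, -0.349, 0.323], 'ft_torque': [-0.003, -0.061, -0.102], 'grasp_force': 0.0, 'gripper_width': 1.002}
[[0.931, 0.364, -0.0], [0.364, -0.931, 0.001], [-0.0, -0.001, -1.0]] yaw 21.33
tool shift/200 [ 2.2209 -3.1281  0.9557]
```

Emit:
apply_moves:
  deltas:
    - {"wx":0,"wy":0,"wz":0,"dx":0.25,"dy":-0.2,"dz":0,"fingers":1}
    - {"wx":0,"wy":0,"wz":0,"dx":0.5,"dy":-0.4,"dz":0,"fingers":1}
    - {"wx":0,"wy":0,"wz":-0.07,"dx":0.75,"dy":-0.6,"dz":0,"fingers":1}
    - {"wx":0,"wy":0,"wz":-0.14,"dx":0.9,"dy":-0.8,"dz":0,"fingers":1}
    - {"wx":0,"wy":0,"wz":-0.21,"dx":1,"dy":-1,"dz":0,"fingers":1}
    - {"wx":0,"wy":0,"wz":-0.28,"dx":1,"dy":-1,"dz":0,"fingers":1}

```text
time: 1.6
tool_pos: [398.6, -82.5, 391.0]
tcp_rot: [-2.8, -1.423, -0.0]
force: [0.3, 0.1, -0.3]
gripper_width: 1.0
grasp_force: 0.0
```

```bash
python3 st.py '[471,402,200]'
```

```text
{'time': 1.6, 'joints': [0.734, 0.07, -0.64, 1.698, 0.042, 1.388, -0.542], 'tool_pos': [398.605, -82.524, 391.032], 'tcp_rot': [-2.8, -1.423, -0.0], 'force': [0.342, 0.111, -0.251], 'ft_torque': [0.018, 0.025, 0.04], 'grasp_force': 0.0, 'gripper_width': 1.0}
[[0.589, 0.808, -0.0], [0.808, -0.589, 0.001], [0.0, -0.0, -1.0]] yaw 53.9
tool shift/200 [ 2.1703 -1.1346  0.9565]
```

Emit:
apply_moves:
  deltas:
    - {"wx":0,"wy":0,"wz":-0.07,"dx":0.25,"dy":-0.15,"dz":0,"fingers":1}
    - {"wx":0,"wy":0,"wz":-0.14,"dx":0.5,"dy":-0.3,"dz":0,"fingers":1}
    - {"wx":0,"wy":0,"wz":-0.21,"dx":0.75,"dy":-0.45,"dz":0,"fingers":1}
    - {"wx":0,"wy":0,"wz":-0.29,"dx":1,"dy":-0.6,"dz":0,"fingers":1}
    - {"wx":0,"wy":0,"wz":-0.29,"dx":1,"dy":-0.6,"dz":0,"fingers":1}

```text
time: 2.1
tool_pos: [420.7, 149.4, 391.1]
tcp_rot: [-2.277, -2.164, -0.001]
force: [1.0, -0.3, 0.5]
gripper_width: 0.997
grasp_force: 0.0
```

```bash
python3 st.py '[471,402,200]'
```

```text
{'time': 2.1, 'joints': [0.353, 0.178, -0.914, 1.62, 0.142, 1.413, -0.627], 'tool_pos': [420.653, 149.355, 391.137], 'tcp_rot': [-2.277, -2.164, -0.001], 'force': [1.043, -0.256, 0.549], 'ft_torque': [-0.046, 0.048, 0.054], 'grasp_force': 0.0, 'gripper_width': 0.997}
[[0.051, 0.999, 0.0], [0.999, -0.051, 0.001], [0.001, -0.0, -1.0]] yaw 87.08
tool shift/200 [1.2735 0.187  0.9569]
```

Emit:
apply_moves:
  deltas:
    - {"wx":0,"wy":0,"wz":0,"dx":0.25,"dy":0.05,"dz":0.15,"fingers":1}
    - {"wx":0,"wy":0,"wz":0,"dx":0.5,"dy":0.1,"dz":0.3,"fingers":1}
    - {"wx":0,"wy":0,"wz":0,"dx":0.75,"dy":0.15,"dz":0.45,"fingers":1}
    - {"wx":0,"wy":0,"wz":0,"dx":1,"dy":0.187,"dz":0.6,"fingers":1}
    - {"wx":0,"wy":0,"wz":0,"dx":1,"dy":0.187,"dz":0.8,"fingers":1}

```text
time: 2.6
tool_pos: [469.0, 340.7, 245.3]
tcp_rot: [-2.282, -2.157, -0.006]
force: [0.7, 0.9, -0.0]
gripper_width: 1.0
grasp_force: 0.0
```

Emit:
apply_moves:
  deltas:
    - {"wx":0,"wy":0,"wz":0,"dx":0.2,"dy":0,"dz":0.2,"fingers":1}
    - {"wx":0,"wy":0,"wz":0,"dx":0.27,"dy":0,"dz":0.4,"fingers":1}
    - {"wx":0,"wy":0,"wz":0,"dx":0.27,"dy":0,"dz":0.5,"fingers":1}
    - {"wx":0,"wy":0,"wz":0,"dx":0.27,"dy":0,"dz":0.5,"fingers":1}

```text
time: 3.0
tool_pos: [470.3, 388.6, 141.5]
tcp_rot: [-2.284, -2.156, 0.011]
force: [0.7, -0.9, -0.2]
gripper_width: 1.0
grasp_force: 0.0
```

```bash
python3 - <<'E'
from h import *
cap('top','top1'); cap('scene','scene1')
E
python3 st.py '[471,402,23]'
```

```text
{'time': 3.1, 'joints': [-0.264, 0.66, -0.794, 1.649, 0.525, 1.059, -1.277], 'tool_pos': [472.048, 389.703, 145.757], 'tcp_rot': [-2.286, -2.155, 0.001], 'force': [0.824, -0.607, 0.782], 'ft_torque': [0.075, -0.09, 0.002], 'grasp_force': 0.0, 'gripper_width': 1.001}
[[0.059, 0.998, -0.001], [0.998, -0.059, -0.0], [-0.0, -0.001, -1.0]] yaw 86.62
tool shift/200 [ 0.0613 -0.0084  0.6138]
```

Emit:
apply_moves:
  deltas:
    - {"wx":0,"wy":0,"wz":0,"dx":0.06,"dy":-0.008,"dz":0.1,"fingers":1}
    - {"wx":0,"wy":0,"wz":0,"dx":0.06,"dy":-0.008,"dz":0.25,"fingers":1}
    - {"wx":0,"wy":0,"wz":0,"dx":0.06,"dy":-0.008,"dz":0.4,"fingers":1}
    - {"wx":0,"wy":0,"wz":0,"dx":0.06,"dy":-0.008,"dz":0.53,"fingers":1}
    - {"wx":0,"wy":0,"wz":0,"dx":0.06,"dy":-0.008,"dz":0.6,"fingers":1}
    - {"wx":0,"wy":0,"wz":0,"dx":0.06,"dy":-0.008,"dz":0.6,"fingers":1}
    - {"wx":0,"wy":0,"wz":0,"dx":0.06,"dy":-0.008,"dz":0.6,"fingers":1}

```text
time: 3.8
tool_pos: [471.7, 402.7, 26.8]
tcp_rot: [-2.286, -2.155, -0.003]
force: [0.2, -0.0, 0.6]
gripper_width: 0.997
grasp_force: 0.0
```

```bash
python3 - <<'E'
from h import *
p,_=cap('scene'); 
c=p[150:300,140:350]; cv2.imwrite('pics/crop3.png',cv2.resize(c,None,fx=3.8,fy=3.8,interpolation=cv2.INTER_CUBIC)[:,:,::-1])
E
python3 st.py '[471,402,23]'
```

```text
{'time': 3.85, 'joints': [-0.341, 0.8, -0.696, 1.739, 0.659, 0.849, -1.399], 'tool_pos': [471.832, 402.928, 27.246], 'tcp_rot': [-2.286, -2.155, -0.004], 'force': [-0.495, -0.045, -0.094], 'ft_torque': [0.009, 0.024, -0.026], 'grasp_force': 0.0, 'gripper_width': 0.999}
[[0.059, 0.998, 0.002], [0.998, -0.059, 0.002], [0.002, 0.002, -1.0]] yaw 86.61
tool shift/200 [-0.0049 -0.0039  0.0212]
```

View pics/crop3.png

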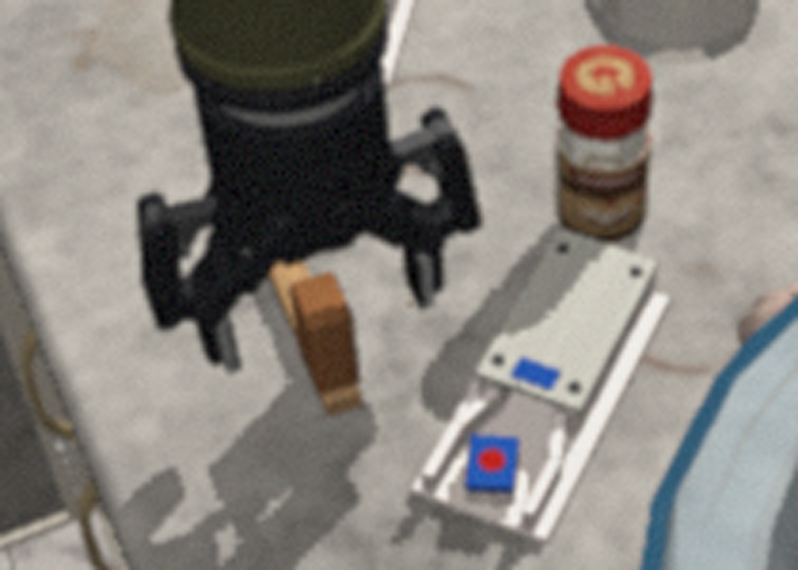

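Emit:
apply_moves:
  deltas:
    - {"wx":0,"wy":0,"wz":0,"dx":0,"dy":0,"dz":0.02,"fingers":1}
    - {"wx":0,"wy":0,"wz":0,"dx":0,"dy":0,"dz":0.02,"fingers":0}
    - {"wx":0,"wy":0,"wz":0,"dx":0,"dy":0,"dz":0.02,"fingers":0}
    - {"wx":0,"wy":0,"wz":0,"dx":0,"dy":0,"dz":0.02,"fingers":0}
    - {"wx":0,"wy":0,"wz":0,"dx":0,"dy":0,"dz":0.02,"fingers":0}
    - {"wx":0,"wy":0,"wz":0,"dx":0,"dy":0,"dz":0.02,"fingers":0}
    - {"wx":0,"wy":0,"wz":0,"dx":0,"dy":0,"dz":0.02,"fingers":0}
    - {"wx":0,"wy":0,"wz":0,"dx":0,"dy":0,"dz":0.02,"fingers":0}
    - {"wx":0,"wy":0,"wz":0,"dx":0,"dy":0,"dz":0.02,"fingers":0}
  squeeze: 90

```text
time: 4.75
tool_pos: [471.3, 402.1, 21.9]
tcp_rot: [2.286, 2.155, 0.001]
force: [-0.4, 0.2, 4.0]
gripper_width: 0.25
grasp_force: 88.1
```

```bash
python3 st.py
```

```text
{'time': 4.75, 'joints': [-0.343, 0.806, -0.691, 1.743, 0.665, 0.841, -1.404], 'tool_pos': [471.33, 402.121, 21.931], 'tcp_rot': [2.286, 2.155, 0.001], 'force': [-0.372, 0.16, 3.975], 'ft_torque': [-0.112, 0.01, -0.052], 'grasp_force': 88.114, 'gripper_width': 0.25}
[[0.059, 0.998, 0.0], [0.998, -0.059, 0.0], [0.0, 0.0, -1.0]] yaw 86.62
```

Emit:
apply_moves:
  deltas:
    - {"wx":0,"wy":0,"wz":0,"dx":0,"dy":0,"dz":-0.1,"fingers":0}
    - {"wx":0,"wy":0,"wz":0,"dx":0,"dy":0,"dz":-0.25,"fingers":0}
    - {"wx":0,"wy":0,"wz":0,"dx":0,"dy":0,"dz":-0.4,"fingers":0}
    - {"wx":0,"wy":0,"wz":0.04,"dx":-0.12,"dy":-0.04,"dz":-0.4,"fingers":0}
    - {"wx":0,"wy":0,"wz":0.1,"dx":-0.27,"dy":-0.09,"dz":-0.4,"fingers":0}
    - {"wx":0,"wy":0,"wz":0.16,"dx":-0.42,"dy":-0.14,"dz":-0.4,"fingers":0}
    - {"wx":0,"wy":0,"wz":0.22,"dx":-0.57,"dy":-0.2,"dz":-0.4,"fingers":0}
    - {"wx":0,"wy":0,"wz":0.28,"dx":-0.72,"dy":-0.25,"dz":-0.4,"fingers":0}
    - {"wx":0,"wy":0,"wz":0.34,"dx":-0.85,"dy":-0.3,"dz":-0.4,"fingers":0}
    - {"wx":0,"wy":0,"wz":0.39,"dx":-0.956,"dy":-0.339,"dz":-0.4,"fingers":0}
    - {"wx":0,"wy":0,"wz":0.411,"dx":-0.956,"dy":-0.339,"dz":-0.4,"fingers":0}
    - {"wx":0,"wy":0,"wz":0.411,"dx":-0.956,"dy":-0.339,"dz":-0.4,"fingers":0}

```text
time: 5.95
tool_pos: [392.0, 214.4, 101.6]
tcp_rot: [2.957, 1.06, -0.0]
force: [0.2, 0.6, -0.2]
gripper_width: 0.248
grasp_force: 87.9
```

```bash
python3 st.py '[391.9,214.9,60]'; python3 - <<'E'
from h import *
for n in('top','scene'):
    p,d=cap(n,n+'2');np.save(n+'2p.npy',p);np.save(n+'2.npy',d)
    print(n,proj(n,[488,294,72]).round(1))
E
```

```text
{'time': 5.95, 'joints': [-0.142, 0.45, -0.58, 2.124, 0.394, 0.672, -1.872], 'tool_pos': [391.98, 214.393, 101.647], 'tcp_rot': [2.957, 1.06, -0.0], 'force': [0.243, 0.592, -0.164], 'ft_torque': [-0.069, 0.05, 0.041], 'grasp_force': 87.944, 'gripper_width': 0.248}
[[0.772, 0.635, -0.0], [0.635, -0.772, -0.001], [-0.0, 0.0, -1.0]] yaw 39.45
tool shift/200 [ 0.0014 -0.0023  0.2082]
top [343.3 256.6]
scene [259.8 267.8]
```

Emit:
apply_moves:
  deltas:
    - {"wx":0,"wy":0,"wz":0,"dx":0,"dy":0,"dz":0.1,"fingers":0}
    - {"wx":0,"wy":0,"wz":0,"dx":0,"dy":0,"dz":0.22,"fingers":0}
    - {"wx":0,"wy":0,"wz":0,"dx":0,"dy":0,"dz":0.31,"fingers":0}
    - {"wx":0,"wy":0,"wz":0,"dx":0,"dy":0,"dz":0.353,"fingers":0}
    - {"wx":0,"wy":0,"wz":0,"dx":0,"dy":0,"dz":0.353,"fingers":0}
    - {"wx":0,"wy":0,"wz":0,"dx":0,"dy":0,"dz":0.353,"fingers":0}

```text
time: 6.65
tool_pos: [392.4, 215.6, 31.3]
tcp_rot: [-2.956, -1.063, -0.0]
force: [0.3, -0.6, -0.8]
gripper_width: 0.244
grasp_force: 88.0
```

```bash
python3 st.py; python3 - <<'E'
from h import *
o=[]
for n,(a,b) in(('top',(285,195)),('scene',(215,205))):
    p,d=cap(n);np.save(n+'3p.npy',p);np.save(n+'3.npy',d)
    o.append(cv2.resize(p[b:b+90,a:a+80],None,fx=5,fy=5,interpolation=cv2.INTER_CUBIC))
cv2.imwrite('pics/crop4.png',np.hstack(o)[:,:,::-1])
E
```

```text
{'time': 6.65, 'joints': [-0.24, 0.566, -0.462, 2.193, 0.531, 0.491, -1.996], 'tool_pos': [392.384, 215.622, 31.345], 'tcp_rot': [-2.956, -1.063, -0.0], 'force': [0.303, -0.588, -0.805], 'ft_torque': [-0.051, 0.016, 0.01], 'grasp_force': 87.972, 'gripper_width': 0.244}
[[0.771, 0.637, 0.0], [0.637, -0.771, 0.0], [0.0, -0.0, -1.0]] yaw 39.58
```

View pics/crop4.png

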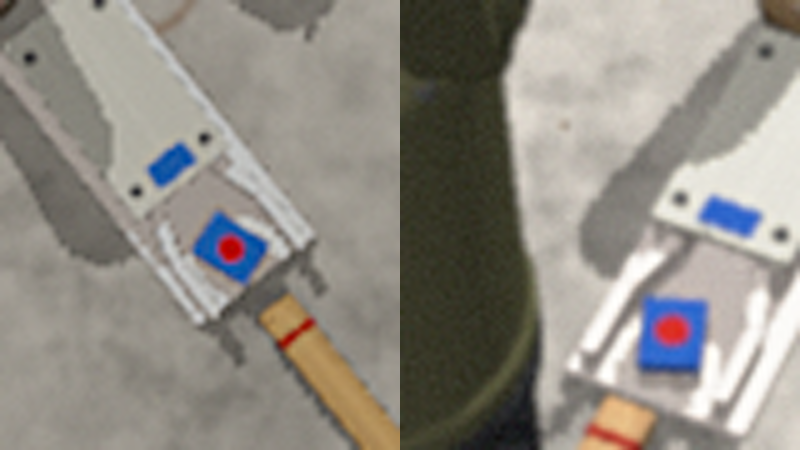

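```bash
python3 - <<'E'
from h import *
cT=lambda x,y:((x+.5)/5-.5+285,(y+.5)/5-.5+195)
cS=lambda x,y:((x-400+.5)/5-.5+215,(y+.5)/5-.5+205)
T=lambda x,y,z: ray('top',*cT(x,y),z)
S=lambda x,y,z: ray('scene',*cS(x,y),z)
a=np.radians(39.5);e=np.array([np.cos(a),np.sin(a)]);n=np.array([-e[1],e[0]])
O=np.array([497.7,302.0])
def D(l,X): X=X[:2]-O; print(l,'xd %.1f yd %.1f'%(X@e,X@n))
D('T tip mid',(T(260,318,21.3)+T(290,294,21.3))/2)
D('T band',T(296,333,21.3))
D('T screws front',(T(204,138,30)+T(136,191,30))/2)
D('T screws rear',(T(98,4,30)+T(30,58,30))/2)
D('T front',(T(203,323,22)+T(313,240,22))/2)
D('T tab',T(230,249,21))
D('T roof front corner L',T(144,218,30)); D('T roof frontR',T(222,158,30))
for q in((193,250),(215,212),(268,247),(246,284)): D('T tabcorner',T(*q,21))
D('S screws front',(S(681,199,30)+S(781,234,30))/2)
D('S tip',(S(607,396,21.3)+S(655,409,21.3))/2)
D('S band',S(613,436,21.3))
D('S tab',S(672,331,21))
D('S front',(S(570,378,22)+S(740,432,22))/2)
for n_,(c) in(('top',0),('scene',0)):
    q=np.load(n_+'3p.npy'); h=cv2.cvtColor(q,cv2.COLOR_RGB2HSV)
    m=(((h[...,0]<8)|(h[...,0]>172))&(h[...,1]>140)&(h[...,2]>80)).astype(np.uint8)
    k,l,st,ce=cv2.connectedComponentsWithStats(m)
    for i in range(1,k):
        X=ray(n_,*ce[i],21)
        if st[i,4]>4 and np.hypot(*(X[:2]-O))<60: D(n_+' red %d'%st[i,4],X)
t=np.array([392.4,215.6]); D('tcp+125',t+125*np.array([np.cos(np.radians(39.58)),np.sin(np.radians(39.58))]))
E
```

```text
T tip mid xd -11.8 yd 1.5
T band xd -26.5 yd 1.6
T screws front xd 64.5 yd -0.3
T screws rear xd 138.3 yd -0.2
T front xd 1.0 yd 0.7
T tab xd 19.4 yd 1.4
T roof front corner L xd 53.4 yd 22.8
T roof frontR xd 52.8 yd -19.7
T tabcorner xd 29.1 yd 14.3
T tabcorner xd 36.0 yd -3.5
T tabcorner xd 9.9 yd -12.1
T tabcorner xd 3.3 yd 5.4
S screws front xd 64.8 yd -0.9
S tip xd -11.8 yd 0.8
S band xd -25.6 yd 0.7
S tab xd 19.3 yd 0.4
S front xd -9.9 yd -6.7
top red 15 xd 19.4 yd 1.4
top red 12 xd -26.3 yd 2.7
scene red 18 xd 19.5 yd 0.6
scene red 21 xd -25.8 yd -0.3
tcp+125 xd -11.2 yd 0.5
```

Emit:
apply_moves:
  deltas:
    - {"wx":0,"wy":0,"wz":0,"dx":0.03,"dy":0,"dz":0,"fingers":0}
    - {"wx":0,"wy":0,"wz":0,"dx":0.055,"dy":0,"dz":0,"fingers":0}
    - {"wx":0,"wy":0,"wz":0,"dx":0.07,"dy":0,"dz":0,"fingers":0}
    - {"wx":0,"wy":0,"wz":0,"dx":0.085,"dy":0,"dz":0,"fingers":0}
    - {"wx":0,"wy":0,"wz":0,"dx":0.1,"dy":0,"dz":0,"fingers":0}
    - {"wx":0,"wy":0,"wz":0,"dx":0.115,"dy":0,"dz":0,"fingers":0}
    - {"wx":0,"wy":0,"wz":0,"dx":0.13,"dy":0,"dz":0,"fingers":0}
    - {"wx":0,"wy":0,"wz":0,"dx":0.145,"dy":0,"dz":0,"fingers":0}
    - {"wx":0,"wy":0,"wz":0,"dx":0.145,"dy":0,"dz":0,"fingers":0}

```text
time: 7.65
tool_pos: [415.0, 233.9, 31.0]
tcp_rot: [-2.956, -1.062, -0.001]
force: [0.4, -0.7, -0.9]
gripper_width: 0.248
grasp_force: 88.0
```

```bash
python3 st.py; python3 - <<'E'
from h import *
o=[]
for n,(a,b) in(('top',(285,195)),('scene',(215,205))):
    p,d=cap(n);np.save(n+'3p.npy',p);np.save(n+'3.npy',d)
    o.append(cv2.resize(p[b:b+90,a:a+80],None,fx=5,fy=5,interpolation=cv2.INTER_CUBIC))
cv2.imwrite('pics/crop5.png',np.hstack(o)[:,:,::-1])
E
```

```text
{'time': 7.65, 'joints': [-0.246, 0.594, -0.472, 2.121, 0.519, 0.539, -1.983], 'tool_pos': [414.993, 233.934, 31.041], 'tcp_rot': [-2.956, -1.062, -0.001], 'force': [0.394, -0.746, -0.942], 'ft_torque': [0.041, 0.021, 0.009], 'grasp_force': 87.972, 'gripper_width': 0.248}
[[0.771, 0.636, 0.0], [0.636, -0.771, 0.0], [0.0, -0.0, -1.0]] yaw 39.52
```

View pics/crop5.png

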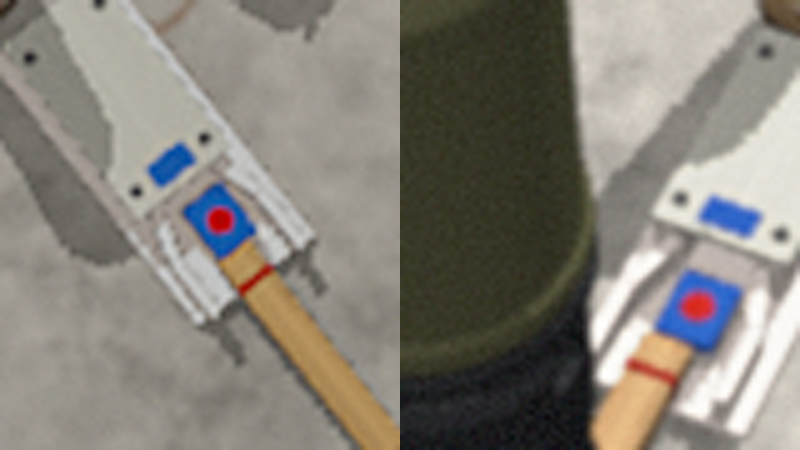

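```bash
cat > red.py <<'E'
from h import *
a=np.radians(39.5);e=np.array([np.cos(a),np.sin(a)]);n=np.array([-e[1],e[0]]);O=np.array([497.7,302.0])
for n_ in('top','scene'):
    q=np.load(n_+'3p.npy'); h=cv2.cvtColor(q,cv2.COLOR_RGB2HSV)
    m=(((h[...,0]<8)|(h[...,0]>172))&(h[...,1]>140)&(h[...,2]>80)).astype(np.uint8)
    k,l,st,ce=cv2.connectedComponentsWithStats(m)
    for i in range(1,k):
        X=ray(n_,*ce[i],21)[:2]-O
        if st[i,4]>4 and np.hypot(*X)<60: print(n_,'red',st[i,4],'xd %.1f yd %.1f'%(X@e,X@n))
    m=((h[...,0]>105)&(h[...,0]<125)&(h[...,1]>140)|(m>0)).astype(np.uint8)
    k,l,st,ce=cv2.connectedComponentsWithStats(m)
    for i in range(1,k):
        X=ray(n_,*ce[i],21)[:2]-O
        if st[i,4]>15 and np.hypot(*X)<60:
            c=cv2.findContours((l==i).astype(np.uint8),0,1)[0][0]; b=cv2.boxPoints(cv2.minAreaRect(c))
            print(n_,'tab',[((ray(n_,*p,21)[:2]-O)@np.stack([e,n],1)).round(1).tolist() for p in b])
t=np.array(telemetry.state()['tool_pos'][:2])-O; print('tip xd',t@e+125,'yd',t@n)
E
python3 red.py
```

```text
top red 15 xd 32.0 yd -3.0
top red 9 xd 2.7 yd 1.6
top tab [[45.3, 7.5], [45.3, -12.7], [19.3, -12.8], [19.2, 7.3]]
scene red 19 xd 31.9 yd -3.0
scene red 16 xd 2.3 yd -0.2
scene tab [[19.6, 5.8], [46.1, 6.8], [43.3, -13.8], [17.1, -14.5]]
scene tab [[33.8, 1.6], [36.6, -4.6], [29.1, -8.0], [26.4, -1.8]]
scene tab [[1.0, 7.1], [3.8, 7.5], [3.9, -7.7], [1.0, -8.0]]
tip xd 17.28863575696583 yd 0.01819254149363415
```

Emit:
apply_moves:
  deltas:
    - {"wx":0,"wy":0,"wz":0,"dx":0.01,"dy":0,"dz":0,"fingers":0}
    - {"wx":0,"wy":0,"wz":0,"dx":0.02,"dy":0,"dz":0,"fingers":0}
    - {"wx":0,"wy":0,"wz":0,"dx":0.03,"dy":0,"dz":0,"fingers":0}
    - {"wx":0,"wy":0,"wz":0,"dx":0.04,"dy":0,"dz":0,"fingers":0}
    - {"wx":0,"wy":0,"wz":0,"dx":0.05,"dy":0,"dz":0,"fingers":0}
    - {"wx":0,"wy":0,"wz":0,"dx":0.06,"dy":0,"dz":0,"fingers":0}
    - {"wx":0,"wy":0,"wz":0,"dx":0.06,"dy":0,"dz":0,"fingers":0}

```text
time: 8.45
tool_pos: [424.1, 241.5, 31.1]
tcp_rot: [-2.956, -1.062, -0.0]
force: [0.5, 0.1, -1.5]
gripper_width: 0.246
grasp_force: 88.0
```

```bash
python3 - <<'E'
from h import *
for n in('top','scene'): np.save(n+'3p.npy',cap(n)[0])
E
python3 red.py
```

```text
top red 16 xd 43.8 yd -2.4
top red 9 xd 14.6 yd 0.5
top tab [[53.6, 7.6], [53.1, -12.5], [30.5, -11.9], [31.1, 8.2]]
scene red 18 xd 43.7 yd -2.8
scene red 15 xd 14.0 yd -0.8
scene tab [[30.8, 6.2], [56.0, 8.5], [54.4, -13.1], [29.5, -15.0]]
scene tab [[45.3, 1.2], [48.1, -5.0], [42.4, -7.6], [39.7, -1.3]]
tip xd 29.341105608414466 yd 0.0654346203198741
```

Emit:
apply_moves:
  deltas:
    - {"wx":0,"wy":0,"wz":0,"dx":0.01,"dy":0,"dz":0,"fingers":0}
    - {"wx":0,"wy":0,"wz":0,"dx":0.02,"dy":0,"dz":0,"fingers":0}
    - {"wx":0,"wy":0,"wz":0,"dx":0.03,"dy":0,"dz":0,"fingers":0}
    - {"wx":0,"wy":0,"wz":0,"dx":0.04,"dy":0,"dz":0,"fingers":0}
    - {"wx":0,"wy":0,"wz":0,"dx":0.05,"dy":0,"dz":0,"fingers":0}

```text
time: 9.05
tool_pos: [431.7, 247.7, 31.0]
tcp_rot: [-2.957, -1.062, -0.0]
force: [0.4, -0.0, -0.8]
gripper_width: 0.242
grasp_force: 88.0
```

Emit:
apply_moves:
  deltas:
    - {"wx":0,"wy":0,"wz":0,"dx":0.01,"dy":0,"dz":0,"fingers":0}
    - {"wx":0,"wy":0,"wz":0,"dx":0.02,"dy":0,"dz":0,"fingers":0}
    - {"wx":0,"wy":0,"wz":0,"dx":0.03,"dy":0,"dz":0,"fingers":0}
    - {"wx":0,"wy":0,"wz":0,"dx":0.04,"dy":0,"dz":0,"fingers":0}
    - {"wx":0,"wy":0,"wz":0,"dx":0.05,"dy":0,"dz":0,"fingers":0}

```text
time: 9.55
tool_pos: [439.4, 254.0, 31.0]
tcp_rot: [-2.957, -1.062, -0.0]
force: [-0.2, 0.1, -1.2]
gripper_width: 0.243
grasp_force: 88.0
```

```bash
python3 - <<'E'
from h import *
for n in('top','scene'): np.save(n+'3p.npy',cap(n)[0])
E
python3 red.py
```

```text
top red 10 xd 34.4 yd 1.5
scene red 18 xd 34.6 yd 0.1
scene tab [[51.4, 6.2], [58.7, 6.5], [56.2, -11.9], [48.9, -12.1]]
scene tab [[33.3, 7.7], [36.7, 8.1], [36.1, -7.6], [32.8, -7.9]]
tip xd 49.70962155311983 yd 0.08021166269892524
```

Emit:
apply_moves:
  deltas:
    - {"wx":0,"wy":0,"wz":0,"dx":0.01,"dy":0,"dz":0,"fingers":0}
    - {"wx":0,"wy":0,"wz":0,"dx":0.02,"dy":0,"dz":0,"fingers":0}
    - {"wx":0,"wy":0,"wz":0,"dx":0.03,"dy":0,"dz":0,"fingers":0}
    - {"wx":0,"wy":0,"wz":0,"dx":0.04,"dy":0,"dz":0,"fingers":0}

```text
time: 10.05
tool_pos: [445.7, 259.1, 31.1]
tcp_rot: [-2.957, -1.062, -0.0]
force: [0.1, 0.6, -0.6]
gripper_width: 0.25
grasp_force: 88.0
```

Emit:
apply_moves:
  deltas:
    - {"wx":0,"wy":0,"wz":0,"dx":0.005,"dy":0,"dz":0,"fingers":0}
    - {"wx":0,"wy":0,"wz":0,"dx":0.01,"dy":0,"dz":0,"fingers":0}
    - {"wx":0,"wy":0,"wz":0,"dx":0.015,"dy":0,"dz":0,"fingers":0}
    - {"wx":0,"wy":0,"wz":0,"dx":0.02,"dy":0,"dz":0,"fingers":0}

```text
time: 10.45
tool_pos: [448.6, 261.5, 31.1]
tcp_rot: [2.957, 1.062, -0.0]
force: [0.4, -0.0, -1.1]
gripper_width: 0.248
grasp_force: 88.0
```

Emit:
apply_moves:
  deltas:
    - {"wx":0,"wy":0,"wz":0,"dx":0.005,"dy":0,"dz":0,"fingers":0}
    - {"wx":0,"wy":0,"wz":0,"dx":0.01,"dy":0,"dz":0,"fingers":0}
    - {"wx":0,"wy":0,"wz":0,"dx":0.015,"dy":0,"dz":0,"fingers":0}
    - {"wx":0,"wy":0,"wz":0,"dx":0.02,"dy":0,"dz":0,"fingers":0}

```text
time: 10.85
tool_pos: [451.7, 264.1, 31.1]
tcp_rot: [2.957, 1.062, -0.0]
force: [0.7, 0.3, -1.8]
gripper_width: 0.246
grasp_force: 88.0
```

Emit:
apply_moves:
  deltas:
    - {"wx":0,"wy":0,"wz":0,"dx":0.005,"dy":0,"dz":0,"fingers":0}
    - {"wx":0,"wy":0,"wz":0,"dx":0.01,"dy":0,"dz":0,"fingers":0}
    - {"wx":0,"wy":0,"wz":0,"dx":0.015,"dy":0,"dz":0,"fingers":0}
    - {"wx":0,"wy":0,"wz":0,"dx":0.02,"dy":0,"dz":0,"fingers":0}

```text
time: 11.25
tool_pos: [454.8, 266.7, 31.0]
tcp_rot: [-2.957, -1.062, 0.0]
force: [-0.2, 1.2, -1.5]
gripper_width: 0.249
grasp_force: 88.0
```

Emit:
apply_moves:
  deltas:
    - {"wx":0,"wy":0,"wz":0,"dx":0.005,"dy":0,"dz":0,"fingers":0}
    - {"wx":0,"wy":0,"wz":0,"dx":0.01,"dy":0,"dz":0,"fingers":0}
    - {"wx":0,"wy":0,"wz":0,"dx":0.015,"dy":0,"dz":0,"fingers":0}
    - {"wx":0,"wy":0,"wz":0,"dx":0.02,"dy":0,"dz":0,"fingers":0}

```text
time: 11.65
tool_pos: [457.0, 268.3, 30.8]
tcp_rot: [2.956, 1.062, -0.003]
force: [-4.3, -3.0, 0.1]
gripper_width: 0.246
grasp_force: 88.0
```

Emit:
apply_moves:
  deltas:
    - {"wx":0,"wy":0,"wz":0,"dx":0.005,"dy":0,"dz":0,"fingers":0}
    - {"wx":0,"wy":0,"wz":0,"dx":0.01,"dy":0,"dz":0,"fingers":0}
    - {"wx":0,"wy":0,"wz":0,"dx":0.015,"dy":0,"dz":0,"fingers":0}

```text
time: 11.95
tool_pos: [459.0, 270.0, 30.7]
tcp_rot: [2.955, 1.062, -0.004]
force: [-3.4, -3.6, 0.8]
gripper_width: 0.249
grasp_force: 88.0
```

```bash
cat > f.py <<'E'
from h import *
s=telemetry.state();a=np.radians(39.5);e=np.array([np.cos(a),np.sin(a)])
print('t',s['time'],'along %.2f F %.2f'%(s['tool_pos'][:2]@e,-np.array(s['force'][:2])@e),np.round(s['tool_pos'],2),np.round(s['force'],1),np.round(s['tcp_rot'],4))
E
python3 f.py
```

```text
t 11.95 along 525.90 F 4.97 [458.99 269.98  30.66] [-3.4 -3.6  0.8] [ 2.9553  1.0616 -0.0043]
```

Emit:
apply_moves:
  deltas:
    - {"wx":0,"wy":0,"wz":0,"dx":0.005,"dy":0,"dz":0,"fingers":0}
    - {"wx":0,"wy":0,"wz":0,"dx":0.01,"dy":0,"dz":0,"fingers":0}

```text
time: 12.15
tool_pos: [460.5, 271.2, 30.7]
tcp_rot: [2.955, 1.062, -0.004]
force: [-4.3, -2.5, -0.0]
gripper_width: 0.249
grasp_force: 88.0
```

```bash
python3 f.py
```

```text
t 12.15 along 527.90 F 4.92 [460.55 271.24  30.66] [-4.3 -2.5 -0. ] [ 2.9553  1.0617 -0.0043]
```

Emit:
apply_moves:
  deltas:
    - {"wx":0,"wy":0,"wz":0,"dx":0.005,"dy":0,"dz":0,"fingers":0}

```text
time: 12.25
tool_pos: [461.3, 271.9, 30.7]
tcp_rot: [2.955, 1.062, -0.004]
force: [-4.4, -4.1, 0.6]
gripper_width: 0.251
grasp_force: 88.0
```

Emit:
apply_moves:
  deltas:
    - {"wx":0,"wy":0,"wz":0,"dx":0.005,"dy":0,"dz":0,"fingers":0}

```text
time: 12.35
tool_pos: [462.1, 272.5, 30.7]
tcp_rot: [2.955, 1.062, -0.004]
force: [-3.9, -4.1, 0.5]
gripper_width: 0.242
grasp_force: 88.0
```

```bash
python3 f.py
```

```text
t 12.35 along 529.90 F 5.64 [462.09 272.51  30.66] [-3.9 -4.1  0.5] [ 2.9553  1.0616 -0.0043]
```

Emit:
apply_moves:
  deltas:
    - {"wx":0,"wy":0,"wz":0,"dx":0.005,"dy":0,"dz":0,"fingers":0}

```text
time: 12.45
tool_pos: [462.9, 273.2, 30.7]
tcp_rot: [2.955, 1.062, -0.004]
force: [-4.4, -3.7, 0.1]
gripper_width: 0.249
grasp_force: 88.0
```

```bash
python3 f.py
```

```text
t 12.45 along 530.90 F 5.80 [462.86 273.16  30.66] [-4.4 -3.7  0.1] [ 2.9553  1.0617 -0.0043]
```

Emit:
apply_moves:
  deltas:
    - {"wx":0,"wy":0,"wz":0,"dx":0.003,"dy":0,"dz":0,"fingers":0}

```text
time: 12.55
tool_pos: [463.4, 273.6, 30.7]
tcp_rot: [2.955, 1.062, -0.004]
force: [-4.2, -3.1, 0.2]
gripper_width: 0.248
grasp_force: 88.0
```

```bash
python3 f.py
```

```text
t 12.55 along 531.63 F 5.21 [463.4  273.64  30.66] [-4.2 -3.1  0.2] [ 2.9554  1.0617 -0.0041]
```

Emit:
apply_moves:
  deltas:
    - {"wx":0,"wy":0,"wz":0,"dx":0.003,"dy":0,"dz":0,"fingers":0}

```text
time: 12.65
tool_pos: [463.6, 273.8, 30.6]
tcp_rot: [2.955, 1.062, -0.005]
force: [-5.1, -4.2, 0.6]
gripper_width: 0.244
grasp_force: 88.1
```

```bash
python3 f.py
```

```text
t 12.65 along 531.87 F 6.65 [463.62 273.76  30.63] [-5.1 -4.2  0.6] [ 2.9551  1.0615 -0.0049]
```

Emit:
apply_moves:
  deltas:
    - {"wx":0,"wy":0,"wz":0,"dx":0.003,"dy":0,"dz":0,"fingers":0}

```text
time: 12.75
tool_pos: [463.7, 273.8, 30.5]
tcp_rot: [2.955, 1.061, -0.006]
force: [-5.5, -5.3, 1.4]
gripper_width: 0.246
grasp_force: 88.1
```

```bash
python3 f.py
```

```text
t 12.75 along 531.92 F 7.62 [463.66 273.78  30.47] [-5.5 -5.3  1.4] [ 2.9547  1.0615 -0.0065]
```

Emit:
apply_moves:
  deltas:
    - {"wx":0,"wy":0,"wz":0,"dx":0.003,"dy":0,"dz":0,"fingers":0}
    - {"wx":0,"wy":0,"wz":0,"dx":0.003,"dy":0,"dz":0,"fingers":0}

```text
time: 12.95
tool_pos: [463.7, 273.8, 30.3]
tcp_rot: [2.954, 1.061, -0.008]
force: [-5.7, -4.0, 1.2]
gripper_width: 0.244
grasp_force: 88.1
```

```bash
python3 f.py
```

```text
t 12.95 along 531.98 F 6.90 [463.73 273.8   30.34] [-5.7 -4.   1.2] [ 2.9542  1.0614 -0.0079]
```

Emit:
apply_moves:
  deltas:
    - {"wx":0,"wy":0,"wz":0,"dx":0.004,"dy":0,"dz":0,"fingers":0}
    - {"wx":0,"wy":0,"wz":0,"dx":0.004,"dy":0,"dz":0,"fingers":0}

```text
time: 13.15
tool_pos: [463.9, 273.8, 30.2]
tcp_rot: [2.954, 1.061, -0.01]
force: [-7.9, -6.4, 1.6]
gripper_width: 0.246
grasp_force: 88.2
```

```bash
python3 f.py
```

```text
t 13.15 along 532.08 F 10.16 [463.85 273.81  30.19] [-7.9 -6.4  1.6] [ 2.9537  1.0611 -0.0097]
```

Emit:
apply_moves:
  deltas:
    - {"wx":0,"wy":0,"wz":0,"dx":0.003,"dy":0,"dz":0,"fingers":0}
    - {"wx":0,"wy":0,"wz":0,"dx":0.003,"dy":0,"dz":0,"fingers":0}
    - {"wx":0,"wy":0,"wz":0,"dx":0.003,"dy":0,"dz":0,"fingers":0}

```text
time: 13.45
tool_pos: [463.9, 273.8, 30.1]
tcp_rot: [2.953, 1.061, -0.011]
force: [-8.0, -7.1, 1.1]
gripper_width: 0.246
grasp_force: 88.3
```

```bash
python3 f.py
```

```text
t 13.45 along 532.13 F 10.67 [463.92 273.81  30.08] [-8.  -7.1  1.1] [ 2.9533  1.061  -0.0111]
```

Emit:
apply_moves:
  deltas:
    - {"wx":0,"wy":0,"wz":0,"dx":0.003,"dy":0,"dz":0,"fingers":0}
    - {"wx":0,"wy":0,"wz":0,"dx":0.004,"dy":0,"dz":0,"fingers":0}
    - {"wx":0,"wy":0,"wz":0,"dx":0.004,"dy":0,"dz":0,"fingers":0}
    - {"wx":0,"wy":0,"wz":0,"dx":0.004,"dy":0,"dz":0,"fingers":0}
    - {"wx":0,"wy":0,"wz":0,"dx":0.004,"dy":0,"dz":0,"fingers":0}
    - {"wx":0,"wy":0,"wz":0,"dx":0.004,"dy":0,"dz":0,"fingers":0}
    - {"wx":0,"wy":0,"wz":0,"dx":0.004,"dy":0,"dz":0,"fingers":0}
    - {"wx":0,"wy":0,"wz":0,"dx":0.004,"dy":0,"dz":0,"fingers":0}

```text
time: 14.25
tool_pos: [464.0, 273.8, 29.9]
tcp_rot: [2.953, 1.061, -0.013]
force: [-10.2, -7.5, 2.2]
gripper_width: 0.249
grasp_force: 88.3
```

```bash
python3 f.py
```

```text
t 14.25 along 532.21 F 12.62 [463.99 273.84  29.92] [-10.2  -7.5   2.2] [ 2.9527  1.0608 -0.013 ]
```

Emit:
apply_moves:
  deltas:
    - {"wx":0,"wy":0,"wz":0,"dx":0,"dy":0,"dz":0,"fingers":0}
    - {"wx":0,"wy":0,"wz":0,"dx":0,"dy":0,"dz":0,"fingers":0}
    - {"wx":0,"wy":0,"wz":0,"dx":0,"dy":0,"dz":0,"fingers":0}
    - {"wx":0,"wy":0,"wz":0,"dx":-0.01,"dy":0,"dz":0,"fingers":0}
    - {"wx":0,"wy":0,"wz":0,"dx":-0.03,"dy":0,"dz":0,"fingers":0}
    - {"wx":0,"wy":0,"wz":0,"dx":-0.06,"dy":0,"dz":0,"fingers":0}
    - {"wx":0,"wy":0,"wz":0,"dx":-0.1,"dy":0,"dz":0,"fingers":0}
    - {"wx":0,"wy":0,"wz":0,"dx":-0.15,"dy":0,"dz":0,"fingers":0}
    - {"wx":0,"wy":0,"wz":0,"dx":-0.2,"dy":0,"dz":0,"fingers":0}
    - {"wx":0,"wy":0,"wz":0,"dx":-0.26,"dy":0,"dz":0,"fingers":0}
    - {"wx":0,"wy":0,"wz":0,"dx":-0.32,"dy":0,"dz":0,"fingers":0}
    - {"wx":0,"wy":0,"wz":0,"dx":-0.38,"dy":0,"dz":0,"fingers":0}

```text
time: 15.45
tool_pos: [408.1, 228.2, 31.2]
tcp_rot: [-2.957, -1.062, -0.0]
force: [0.0, 0.0, -1.7]
gripper_width: 0.25
grasp_force: 88.0
```

```bash
python3 f.py
```

```text
t 15.45 along 460.06 F -0.05 [408.13 228.18  31.19] [ 0.   0.  -1.7] [-2.9566e+00 -1.0622e+00 -4.0000e-04]
```

Emit:
apply_moves:
  deltas:
    - {"wx":0,"wy":0,"wz":0,"dx":-0.06,"dy":0,"dz":0,"fingers":0}
    - {"wx":0,"wy":0,"wz":0,"dx":-0.1,"dy":0,"dz":0,"fingers":0}
    - {"wx":0,"wy":0,"wz":0,"dx":-0.13,"dy":0,"dz":0,"fingers":0}
    - {"wx":0,"wy":0,"wz":0,"dx":-0.13,"dy":0,"dz":-0.05,"fingers":0}
    - {"wx":0,"wy":0,"wz":0,"dx":-0.13,"dy":0,"dz":-0.2,"fingers":0}
    - {"wx":0,"wy":0,"wz":0,"dx":-0.13,"dy":0,"dz":-0.35,"fingers":0}
    - {"wx":0,"wy":0,"wz":0,"dx":-0.13,"dy":0,"dz":-0.35,"fingers":0}

```text
time: 16.15
tool_pos: [390.8, 214.1, 104.6]
tcp_rot: [-2.955, -1.062, -0.01]
force: [0.3, 0.2, -0.9]
gripper_width: 0.248
grasp_force: 88.0
```

```bash
python3 st.py '[471,402,100]'; python3 - <<'E'
from h import *
o=[]
for n,(a,b) in(('top',(270,180)),('scene',(200,180))):
    p,d=cap(n)
    o.append(cv2.resize(p[b:b+120,a:a+80],None,fx=5,fy=5,interpolation=cv2.INTER_CUBIC))
cv2.imwrite('pics/crop6.png',np.hstack(o)[:,:,::-1])
E
```

```text
{'time': 16.15, 'joints': [-0.132, 0.443, -0.592, 2.129, 0.396, 0.67, -1.875], 'tool_pos': [390.799, 214.077, 104.594], 'tcp_rot': [-2.955, -1.062, -0.01], 'force': [0.252, 0.195, -0.925], 'ft_torque': [-0.027, 0.018, 0.05], 'grasp_force': 88.03, 'gripper_width': 0.248}
[[0.771, 0.636, 0.005], [0.636, -0.771, 0.003], [0.006, 0.001, -1.0]] yaw 39.52
tool shift/200 [ 0.9071 -0.4697  0.0284]
```

View pics/crop6.png

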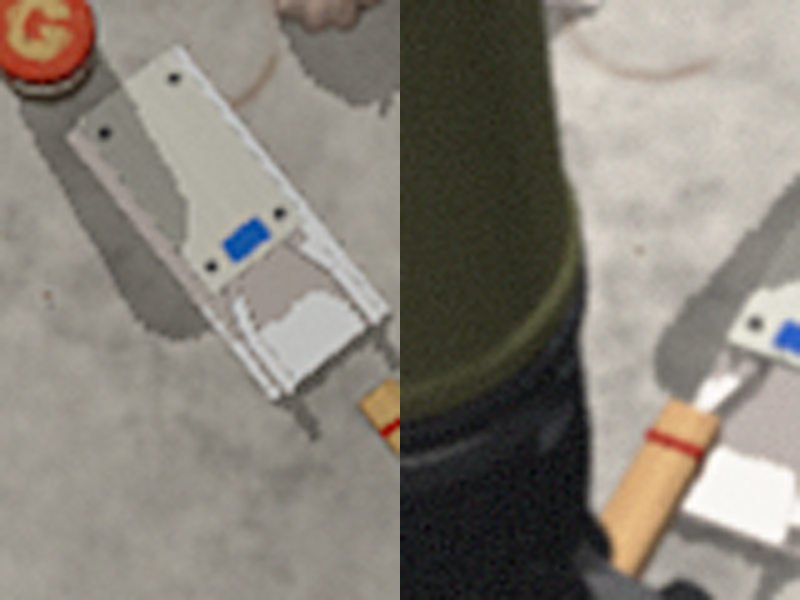

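Emit:
apply_moves:
  deltas:
    - {"wx":0,"wy":0,"wz":-0.04,"dx":0.1,"dy":-0.05,"dz":0,"fingers":0}
    - {"wx":0,"wy":0,"wz":-0.1,"dx":0.22,"dy":-0.11,"dz":0,"fingers":0}
    - {"wx":0,"wy":0,"wz":-0.16,"dx":0.36,"dy":-0.18,"dz":0,"fingers":0}
    - {"wx":0,"wy":0,"wz":-0.22,"dx":0.5,"dy":-0.26,"dz":0,"fingers":0}
    - {"wx":0,"wy":0,"wz":-0.28,"dx":0.64,"dy":-0.33,"dz":0,"fingers":0}
    - {"wx":0,"wy":0,"wz":-0.34,"dx":0.78,"dy":-0.4,"dz":0,"fingers":0}
    - {"wx":0,"wy":0,"wz":-0.39,"dx":0.907,"dy":-0.47,"dz":0,"fingers":0}
    - {"wx":0,"wy":0,"wz":-0.414,"dx":0.907,"dy":-0.47,"dz":0,"fingers":0}
    - {"wx":0,"wy":0,"wz":-0.414,"dx":0.907,"dy":-0.47,"dz":0.1,"fingers":0}
    - {"wx":0,"wy":0,"wz":-0.414,"dx":0.907,"dy":-0.47,"dz":0.2,"fingers":0}
    - {"wx":0,"wy":0,"wz":-0.414,"dx":0.907,"dy":-0.47,"dz":0.3,"fingers":0}
    - {"wx":0,"wy":0,"wz":-0.414,"dx":0.907,"dy":-0.47,"dz":0.3,"fingers":0}

```text
time: 17.45
tool_pos: [467.4, 398.3, 37.1]
tcp_rot: [2.279, 2.162, -0.01]
force: [0.0, -0.2, -1.2]
gripper_width: 0.244
grasp_force: 88.1
```

```bash
python3 st.py '[471,402,22]'
```

```text
{'time': 17.45, 'joints': [-0.324, 0.79, -0.724, 1.741, 0.657, 0.877, -1.395], 'tool_pos': [467.414, 398.299, 37.135], 'tcp_rot': [2.279, 2.162, -0.01], 'force': [0.045, -0.197, -1.17], 'ft_torque': [-0.011, 0.056, -0.023], 'grasp_force': 88.091, 'gripper_width': 0.244}
[[0.053, 0.999, -0.005], [0.999, -0.053, -0.005], [-0.005, -0.005, -1.0]] yaw 86.99
tool shift/200 [0.0198 0.0173 0.0755]
```

Emit:
apply_moves:
  deltas:
    - {"wx":0,"wy":0,"wz":0,"dx":0,"dy":0,"dz":0.03,"fingers":0}
    - {"wx":0,"wy":0,"wz":0,"dx":0,"dy":0,"dz":0.055,"fingers":0}
    - {"wx":0,"wy":0,"wz":0,"dx":0,"dy":0,"dz":0.07,"fingers":0}
    - {"wx":0,"wy":0,"wz":0,"dx":0,"dy":0,"dz":0.075,"fingers":0}
    - {"wx":0,"wy":0,"wz":0,"dx":0,"dy":0,"dz":0.075,"fingers":0}

```text
time: 17.95
tool_pos: [469.1, 400.3, 26.3]
tcp_rot: [2.28, 2.162, 0.001]
force: [-0.6, 0.1, -0.7]
gripper_width: 0.246
grasp_force: 88.1
```

Emit:
apply_moves:
  deltas:
    - {"wx":0,"wy":0,"wz":0,"dx":0,"dy":0,"dz":0,"fingers":0.35}
    - {"wx":0,"wy":0,"wz":0,"dx":0,"dy":0,"dz":0,"fingers":0.6}
    - {"wx":0,"wy":0,"wz":0,"dx":0,"dy":0,"dz":0,"fingers":0.8}
    - {"wx":0,"wy":0,"wz":0,"dx":0,"dy":0,"dz":0,"fingers":1}
    - {"wx":0,"wy":0,"wz":0,"dx":0,"dy":0,"dz":0,"fingers":1}
    - {"wx":0,"wy":0,"wz":0,"dx":0,"dy":0,"dz":0,"fingers":1}

```text
time: 18.55
tool_pos: [469.0, 400.3, 26.1]
tcp_rot: [2.28, 2.162, 0.0]
force: [-0.3, 0.9, -1.0]
gripper_width: 0.999
grasp_force: 0.0
```

Emit:
apply_moves:
  deltas:
    - {"wx":0,"wy":0,"wz":0,"dx":0,"dy":0,"dz":-0.1,"fingers":1}
    - {"wx":0,"wy":0,"wz":0,"dx":0,"dy":0,"dz":-0.25,"fingers":1}
    - {"wx":0,"wy":0,"wz":0,"dx":0,"dy":0,"dz":-0.5,"fingers":1}
    - {"wx":0,"wy":0,"wz":0,"dx":0,"dy":0,"dz":-0.75,"fingers":1}
    - {"wx":0,"wy":0,"wz":0,"dx":0,"dy":0,"dz":-1,"fingers":1}
    - {"wx":0,"wy":0,"wz":0,"dx":-0.25,"dy":0,"dz":-1,"fingers":1}
    - {"wx":0,"wy":0,"wz":0,"dx":-0.5,"dy":0,"dz":-1,"fingers":1}
    - {"wx":0,"wy":0,"wz":0,"dx":-0.75,"dy":0,"dz":-1,"fingers":1}
    - {"wx":0,"wy":0,"wz":0,"dx":-1,"dy":0,"dz":-1,"fingers":1}
    - {"wx":0,"wy":0,"wz":0,"dx":-1,"dy":0,"dz":-1,"fingers":1}

```text
time: 19.55
tool_pos: [459.1, 191.7, 225.2]
tcp_rot: [2.288, 2.147, -0.008]
force: [0.6, 0.5, -0.2]
gripper_width: 0.998
grasp_force: 0.0
```

```bash
python3 st.py; python3 - <<'E'
from h import *
cap('top','top9')
E
```

```text
{'time': 19.55, 'joints': [0.192, 0.424, -0.925, 1.829, 0.385, 1.085, -0.941], 'tool_pos': [459.13, 191.735, 225.172], 'tcp_rot': [2.288, 2.147, -0.008], 'force': [0.601, 0.533, -0.154], 'ft_torque': [0.069, -0.061, 0.016], 'grasp_force': 0.0, 'gripper_width': 0.998}
[[0.064, 0.998, -0.001], [0.998, -0.064, -0.006], [-0.007, -0.001, -1.0]] yaw 86.35
```

View pics/top9.png

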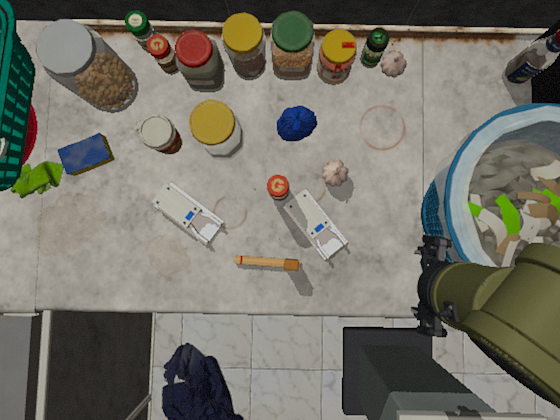

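Emit:
apply_moves:
  deltas:
    - {"wx":0,"wy":0,"wz":0,"dx":0.1,"dy":0,"dz":-0.15,"fingers":1}
    - {"wx":0,"wy":0,"wz":0,"dx":0.2,"dy":0,"dz":-0.3,"fingers":1}
    - {"wx":0,"wy":0,"wz":0,"dx":0.2,"dy":0,"dz":-0.3,"fingers":1}
    - {"wx":0,"wy":0,"wz":0,"dx":0.2,"dy":0,"dz":-0.3,"fingers":1}
    - {"wx":0,"wy":0,"wz":0,"dx":0.2,"dy":0,"dz":-0.3,"fingers":1}
    - {"wx":0,"wy":0,"wz":0,"dx":0.2,"dy":0,"dz":-0.3,"fingers":1}

```text
time: 20.2
tool_pos: [460.1, 239.9, 285.0]
tcp_rot: [-2.279, -2.162, 0.003]
force: [0.3, -0.3, 0.2]
gripper_width: 1.001
grasp_force: 0.0
```

```bash
python3 f.py; python3 -c "
from rig import sign_off
print(sign_off())"
```

```text
t 20.2 along 507.65 F -0.08 [460.14 239.9  285.03] [ 0.3 -0.3  0.2] [-2.2794 -2.1616  0.003 ]
the job is handed in; nothing more can be done
None
```

I've handed the job in at about 20 s: the stick's nose drove the tablet along the channel until the backstop stopped dead, pressed it there at 10–13 N for about 1.5 s, then was drawn out and laid clear on the worktop (set down from about 4 mm), with the jar and garlic left where they stood.

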